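Seat a block on the clamping board and lock the tab-lock hold-down on it

TASK

Push the pine block back until its end sits flush against the wooden stop of the clamping board. Then pinch both release tabs of the hold-down's knob, turn the knob clockwise until the rubber foot holds the block with about 18 N, and let the tabs spring back so that the knob is locked. Never let the foot press harder than about 30 N, pinch the tabs gently, and leave the other things where they are.

Things in the scene. Friction and masses are not known exactly. Their poses are not given: they have to be found in the camera images.
- board: Clamping board fixed to the bench: plywood 320 (x) x 200 (y) mm on two runners, its top 40 mm above the bench; across it a wooden stop faced with slick steel, 25 (x) x 150 (y) mm, 30 mm high. Origin at the centre of the underside, on the bench; x runs along the board away from the robot, z up. The stop's near face is the plane x = +0.050 of this frame; the hold-down stands behind the stop.
- block: Pine block 170 x 85 x 42 mm, 0.3 to 0.5 kg, flat on the plywood (top 82 mm above the bench), 12 to 32 mm short of the stop, up to 0.13 rad askew. Only to be pushed: it slides at 2 to 5 N and squares up on the stop's slick face when pressed on with about 20 N. Origin at the centre of its underside; its own axes lie askew to its sides, so use the two points.
- block_near (a point): Centre of the block's end face nearest the robot, 21 mm above the plywood; its x axis points along the block's length towards the stop, z up.
- block_far (a point): Centre of the block's other end face, which goes against the stop; axes as block_near.
- clamp: Quick-action hold-down, a grey casting bolted to the board: post behind the stop and an arm, 30 mm wide, that reaches back over the block and ends in a round boss. Origin under its base plate, at x = 0.10, y = 0, z = 0.040 of the board; axes as the board's. The upright knob axis is at x = -0.10, y = 0 of this frame (over x = 0 of the board).
- boss (a point): On the knob axis, top of the boss's toothed ring (76 mm across), 158 mm above the bench; axes as the board's. Under the boss, 120 mm above the bench, hangs a sprung rubber foot, 26 mm across. It is hand-screwed onto the spindle: at the start its gap to the block is 1 to 13 mm, not measured. After touching, its spring adds 3 N a mm (12 mm of travel).
- knob_grip (a point): On the knob's axis at the tabs' mid height, 182 mm above the bench; turns with the knob. y runs through the two tabs, x along the knob's black wings (54 x 11 mm). Hub 33 mm across, top 202 mm above the bench; nothing stands above it.
- knob (a joint): Turn in rad from the start (0), positive clockwise from above: lowers the foot 10 mm a rad, so about 29 N a rad after contact; range to 2.6. The steep thread lets the foot's push turn it back (0.01 N m per N; friction 0.01 N m), but unpinched it is locked in notches of 0.1745 rad (play 0.03). Let go between notches it runs back to the last one, losing up to 5 N. May be let go and gripped anew.
- tab0 (a joint): Release tab on the +y side of knob_grip: ribbed upright plate 20 mm wide, 6 mm thick, 164 to 196 mm above the bench. 0 = out (outer face 29 mm from the axis, 58 mm over both), 0.006 m = in, at its stop. Beyond 0.0035 m its pawl clears the ring. Spring 4 N out, 8.8 N in. Both must be in together: centre the pinch within 1.2 mm. Bears 45 N a finger.
- tab1 (a joint): The same tab on the -y side of the knob.
- pencil: Bystander: flat carpenter's pencil, 165 x 7 x 7 mm, lying on the clamping board to the left of the block. Origin at the centre of its underside.
- paste_pot: Bystander: small white pot, 45 mm across, 34 mm high, on the board beside the hold-down's post. Origin at the centre of its underside.
- sanding_block: Bystander: cork sanding block, 110 x 65 x 32 mm, on the bench left of the board. Origin at the centre of its underside.
- tape_measure: Bystander: tape measure, 61 x 76 x 66 mm, on the bench right of the board. Origin at the centre of its underside.

How it is judged:
By the outcome, as a careful person would: the job done as asked, in the order asked, and still so for the second after the job is handed in, with the robot touching nothing.
It also fails if it takes over 72 s, if anything falls off the work surface, if the arm or the gripper's body presses on something with over 40 N, if the wrist force passes 120 N, or if a joint passes its speed limit or range.

ROBOT

A 7-joint arm with a two-finger parallel gripper is mounted at the origin on a cart in front of the work surface, level with it; the furniture and walls round the work are solid. World frame = base frame: x ahead of the robot, y to its left, z up, the work surface at z = 0. Lengths are in m, angles in rad, forces in N, time in s.
With the tool pointing down it reaches from about 0.425 to 0.95 m from the base axis. Payload 16.7 kg.
Tool frame: the origin (TCP) lies at the very end of the fingers, on their centre line; the grasp point (between the pads) lies 19 mm behind it; z points along the fingers, y is the line along which they close (so a half turn about z gives the same grasp; the last joint's range is limited). The gripper opens to 94 mm and grips with 3 to 60 N. Pads are 16 mm wide; open, the fingers measure 119 mm over their backs; the gripper's body (75 mm by 177 mm) begins 78 mm behind the grasp point.
Start: joints at [-1.29, 0.426, 0.074, 1.606, -0.034, 1.111, -0.067], TCP at [0.282, 0.613, 0.205] pointing down, gripper open.
Joint ranges: [-2.85, 2.85], [-0.5, 2.14], [-1.23, 1.37], [0.21, 2.46], [-1.02, 4.16], [0.16, 2.05], [-2.73, 2.73]. Speed limits (rad/s): [1.89, 1.89, 2.39, 2.39, 3.01, 3.01, 3.01].

INTERFACE

Orientations are given as a rotation vector (axis times angle).
In Python, from bench import robot, eyes, spotter gives the robot as it stands.
- The arm moves only by the tool move_arm, never from a script. Its argument "plan" is a list that holds one entry, the list of rows, each a list of 7 numbers: the closure, from -1 (fully open) to 1 (shut), then the shift along the tool's x, y, z in cm, then the turn, a rotation vector about the tool's x, y, z in rad. A call has 1 to 20 rows; each row shifts and turns the commanded pose from where the row before left it, along the tool's axes as they then stand; what a row does not reach is not made up. A row lasts 1/10 s, in which the tool goes at most 50 mm and 8.59 degrees, less where a joint would pass 70% of its speed; a pose out of reach is approached as far as the arm can. A call with a gripper value outside its range is refused whole. The fingers move at their own pace and stop on an object; "force" is the grip in N (left out, the last holds). Time passes only in rows, so rows that do not move let the fingers close. It gives the time, the measured TCP pose, the force, the opening and the grip force at its end, in the units of the state.
- robot.sense(): the state, without advancing time (a new reading comes with each control period).
- eyes.camera(name): name is "scene" or "top" or "wrist"; returns a dict with "pixels" (400x640x3 uint8, red, green, blue), "intrinsics" (3x3 intrinsics, pixels), "xyz" and "attitude" of the camera in the world; the wrist camera has in their place "T_tool_cam" (4x4, takes a point from camera to tool coordinates, whose origin is the TCP and whose axes are the flange's). Camera axes: x right, y down, z forward; pixel columns grow to the right and rows downward; lengths in m; the calibration is good to about 2 mm. A picture is of the moment at which its call begins: read the wrist's pose just before it. There is no depth.
- robot.hand_in(): hands the job in; it is judged then, once.
Trained networks look in a picture, given as the dict that the camera call returned (one of the last four; its "shot" number tells which), for a name from the list of things; names that differ only in an ending like _2 or _b are one class to them, and where a whole thing is asked for, a point or a joint stands for the part that bears it (a point fixed in the world has none). Each returns a list of dicts, best first, with "confidence" (0 to 1); they miss things now and then, are a little off and sometimes report something else, mostly with a low value. They report only what shows in the picture. A call takes as long as a camera call.
- spotter.look_for(picture, label): "rect" ([left, top, right, bottom] in pixels, round what is visible of it).
The state is a dict: "t": time; "joints": joint angles; "joint_vel": joint speeds; "joint_efforts": joint torques, N m; "eef_pos": TCP position; "orientation": TCP orientation; "ft_force": force on the tool from outside, world axes, zero at the start; "ft_torque": the same for the moment, N m; "gripper_width": finger opening in m; "gripper_force": force on a finger pad.
Only numpy, scipy, OpenCV 4.12 (cv2) and the standard library are available. Lean on these libraries where they do the work, as an engineer would, in place of code of your own. Each camera call takes 0.05 s, during which the arm holds its last target. There are 200 camera calls.

## Working session

There is one attempt and no reset: what is moved stays moved. The work goes in short steps, Python scripts to look and compute and a tool call to move; the robot and the scene stay as the last step left them, time stands still between calls to the robot, and variables do not carry over. Pictures are saved under pics/ and viewed, at most 10 in all, crops included, and the job is handed in when it is done.

Besides the shell and the picture viewer there is one more tool, called after "Request:" as a command line: name --argument value ..., lists and objects as JSON in quotes. move_arm: Moves the arm, as the interface text tells. Its arguments: {"type":"object","properties":{"plan":{"type":"array","items":{"type":"array","items":{"type":"array","items":{"type":"number"}}}},"force":{"type":"number"}},"required":["plan"]}

```bash
mkdir -p pics; ls; cat > h.py <<'E'
import numpy as np, cv2
from scipy.spatial.transform import Rotation as R
from bench import robot, eyes, spotter
def save(p,n): cv2.imwrite(f'pics/{n}.png', p['pixels'][:,:,::-1])
def pose(p):
    a=np.array(p['attitude'],float)
    Rm=a if a.shape==(3,3) else (R.from_rotvec(a).as_matrix() if a.size==3 else R.from_quat(a).as_matrix())
    return Rm,np.array(p['xyz'])
def topix(p,X):
    Rm,t=pose(p); c=(np.atleast_2d(X)-t)@Rm; q=c@np.array(p['intrinsics']).T; return q[:,:2]/q[:,2:]
def onz(p,uv,z):
    Rm,t=pose(p); uv=np.atleast_2d(np.array(uv,float)); d=np.c_[uv,np.ones(len(uv))]@np.linalg.inv(np.array(p['intrinsics'])).T@Rm.T
    return t+d*((z-t[2])/d[:,2:])
E
python3 - <<'E'
from h import *
s=robot.sense(); print({k:np.round(v,3) for k,v in s.items()})
for n in ['scene','top']:
    p=eyes.camera(n); save(p,n); print(n,p['xyz'],p['attitude'],p['intrinsics'])
    for l in ['board','block','clamp','knob','tab0','tab1','pencil','paste_pot','sanding_block','tape_measure']:
        print(l,[(np.round(d['rect'],1).tolist(),round(d['confidence'],2)) for d in spotter.look_for(p,l)[:2]])
E
```

```text
pics
{'t': np.float64(0.0), 'joints': array([-1.29 ,  0.427,  0.074,  1.607, -0.034,  1.111, -0.067]), 'joint_vel': array([ 0.   ,  0.001, -0.003,  0.001,  0.001,  0.001,  0.001]), 'joint_efforts': array([-0.0000e+00, -9.3583e+01,  3.6660e+00, -4.5421e+01, -4.9000e-02,
        2.0000e-02,  0.0000e+00]), 'eef_pos': array([0.282, 0.613, 0.205]), 'orientation': array([-6.710e-01, -3.069e+00,  2.000e-03]), 'ft_force': array([0.257, 0.15 , 0.081]), 'ft_torque': array([0.034, 0.023, 0.028]), 'gripper_force': np.float64(0.0), 'gripper_width': np.float64(0.094)}
scene [-0.03050748 -0.53942291  0.50116755] [-1.86366518  0.9174943  -0.56911518] [[381.02323076   0.         319.4227387 ]
 [  0.         381.02323076 198.45041141]
 [  0.           0.           1.        ]]
board [([281.2, 222.6, 450.0, 320.6], 0.79)]
block [([307.8, 229.3, 395.1, 288.4], 0.65)]
clamp [([352.1, 178.8, 424.8, 237.3], 0.7)]
knob [([359.2, 179.2, 390.8, 209.7], 0.89)]
tab0 [([378.9, 188.8, 389.2, 208.2], 0.65), ([359.5, 177.0, 369.4, 194.8], 0.55)]
tab1 [([378.9, 188.8, 389.2, 208.2], 0.65), ([359.5, 177.0, 369.4, 194
[... 335 characters left out ...]
.61270156   0.         313.15749242]
 [  0.         425.61270156 205.4946405 ]
 [  0.           0.           1.        ]]
board [([311.4, 153.7, 420.1, 309.2], 0.6)]
block [([331.6, 215.3, 385.8, 300.0], 0.65)]
clamp [([352.2, 164.8, 396.8, 247.0], 0.78), ([394.9, 167.1, 419.9, 189.8], 0.15)]
knob [([356.3, 211.2, 394.6, 240.3], 0.79)]
tab0 [([385.9, 225.8, 393.1, 234.6], 0.62), ([360.4, 217.5, 366.5, 229.6], 0.46)]
tab1 [([385.9, 225.8, 393.1, 234.6], 0.62), ([360.4, 217.5, 366.5, 229.6], 0.46)]
pencil [([319.0, 193.2, 334.0, 270.8], 0.6)]
paste_pot [([395.7, 168.5, 418.2, 190.1], 0.57)]
sanding_block [([258.6, 200.6, 310.0, 245.7], 0.61)]
tape_measure [([411.4, 249.8, 452.6, 276.4], 0.61)]
```

View pics/scene.png

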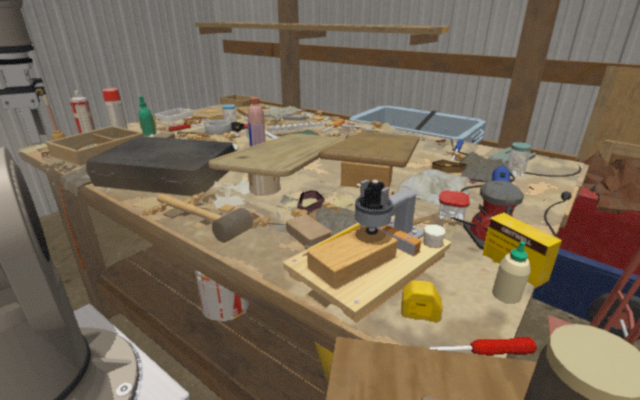

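View pics/top.png

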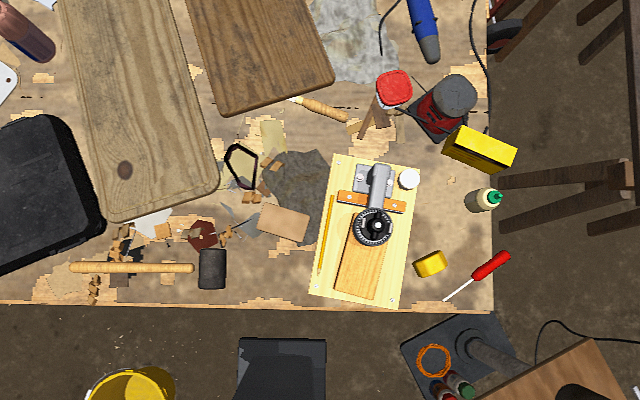

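The scene view shows the board at (281–450, 222–320) with the block and the hold-down on it. In the top view the board's corners are near (332,153), (420,165), (400,309) and (309,294). Next I enlarge the top view to read the corners.

```bash
python3 - <<'E'
from h import *
p=eyes.camera('top')
c=p['pixels'][145:315,300:430,::-1]; c=cv2.resize(c,None,fx=3.5,fy=3.5,interpolation=cv2.INTER_CUBIC); cv2.imwrite('pics/topc.png',c)
hsv=cv2.cvtColor(p['pixels'],cv2.COLOR_RGB2HSV); print(hsv[280,330],hsv[280,360],hsv[200,430])
w=eyes.camera('wrist'); print(np.round(w['T_tool_cam'],3).tolist(),w['intrinsics'])
E
```

```text
[ 30  75 245] [ 22 130 247] [ 17  83 210]
[[0.0, -0.974, -0.227, 0.066], [1.0, -0.0, 0.0, -0.0], [-0.0, -0.227, 0.974, -0.179], [0.0, 0.0, 0.0, 1.0]] [[346.11696835   0.         314.48505753]
 [  0.         346.11696835 197.01632518]
 [  0.           0.           1.        ]]
```

View pics/topc.png

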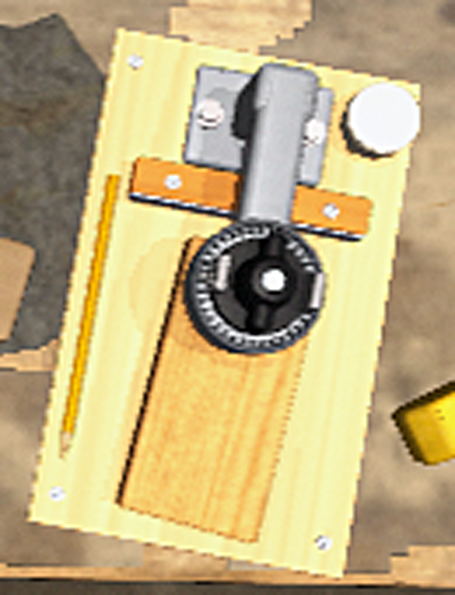

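The crop shows the board's corners at (118,30), (421,85), (342,577) and (31,521). The block's near top edge runs (120,503)–(256,541), its far left corner is near (190,238), and the tabs are at (224,272) and (318,291).

```bash
python3 - <<'E'
from h import *
p=eyes.camera('top')
f=lambda a:(np.array(a,float)+.5)/3.5-.5+[300,145]
C=onz(p,f([[118,30],[421,85],[342,577],[31,521]]),.04)[:,:2]; print(C)
# board corners FL,FR,NR,NL
L=np.array([[.16,.1],[.16,-.1],[-.16,-.1],[-.16,.1]])
c=C.mean(0); A=(C-c); th=np.arctan2((L[:,0]*A[:,1]-L[:,1]*A[:,0]).sum(),(L*A).sum()); 
Rz=np.array([[np.cos(th),-np.sin(th)],[np.sin(th),np.cos(th)]]); print('board',c,th,'res mm',(C-c-L@Rz.T)*1e3)
print('knob axis',c)
tb=onz(p,f([[224,272],[318,291]]),.196)[:,:2]; print('tabs',tb,tb.mean(0),'hub',onz(p,f([[272,279]]),.202)[:,:2])
d=tb[0]-tb[1]; print('tab y dir angle - pi/2',np.arctan2(d[1],d[0])-np.pi/2, np.linalg.norm(d))
B=onz(p,f([[120,503],[256,541],[190,238]]),.082)[:,:2]; print('block',B,'in board',(B-c)@Rz)
s=(B[2]-B[0]);print('side ang',np.arctan2(s[1],s[0]),np.linalg.norm(s)); e=B[0]-B[1];print('end ang',np.arctan2(e[1],e[0])-np.pi/2,np.linalg.norm(e))
E
```

```text
[[ 0.74742566 -0.1366768 ]
 [ 0.71719952 -0.33422967]
 [ 0.40349471 -0.28334577]
 [ 0.4334777  -0.08848866]]
board [ 0.5753994  -0.21068522] -0.1553441859781588 res mm [[-1.51908161 -0.03218402]
 [-0.80119263  0.00661381]
 [ 1.64065725  1.3800659 ]
 [ 0.679617   -1.35449569]]
knob axis [ 0.5753994  -0.21068522]
tabs [[ 0.57980093 -0.18474211]
 [ 0.57102546 -0.23502213]] [ 0.57541319 -0.20988212] hub [[ 0.57630806 -0.20933755]]
tab y dir angle - pi/2 -0.1727916735643391 0.05104007728745636
block [[ 0.4489662  -0.14053401]
 [ 0.42849504 -0.2222327 ]
 [ 0.60904869 -0.18022448]] in board [[-0.13576454  0.04974471]
 [-0.14334876 -0.03413749]
 [ 0.02853121  0.03530017]]
side ang -0.24303660416996462 0.1649294919868823
end ang -0.24551410492705905 0.08422436338537441
```

Request:
move_arm --plan '[[[-1,0,0,-4.7,0,0,-0.1375],[-1,0,0,-4.8,0,0,-0.1375],[-1,-2.3,-4.25,0,0,0,0],[-1,-2.3,-4.25,0,0,0,0],[-1,-2.3,-4.25,0,0,0,0],[-1,-2.3,-4.25,0,0,0,0],[-1,-2.3,-4.25,0,0,0,0],[-1,-2.3,-4.25,0,0,0,0],[-1,-2.3,-4.25,0,0,0,0],[-1,-2.3,-4.25,0,0,0,0],[-1,-2.3,-4.25,0,0,0,0],[-1,-2.3,-4.25,0,0,0,0],[-1,-2.3,-4.25,0,0,0,0],[-1,-2.3,-4.25,0,0,0,0],[-1,-2.3,-4.25,0,0,0,0],[-1,-2.3,-4.25,0,0,0,0],[-1,-2.3,-4.25,0,0,0,0],[-1,-2.3,-4.25,0,0,0,0],[-1,-2.3,-4.25,0,0,0,0]]]'

```text
t: 3.15
eef_pos: [0.5564, -0.1629, 0.3008]
orientation: [0.244, 3.131, 0.0]
ft_force: [1.1, 0.3, 1.1]
gripper_width: 0.0939
gripper_force: 0.0
```

Request:
move_arm --plan '[[[-1,-1.3,-2.2,0,0,0,0],[-1,-1.3,-2.2,0,0,0,0],[-1,0,0,0,0,0,0],[-1,0,0,0,0,0,0]]]'

```text
t: 3.55
eef_pos: [0.5747, -0.2089, 0.3002]
orientation: [-0.246, -3.131, 0.0]
ft_force: [0.4, 0.5, -0.6]
gripper_width: 0.0942
gripper_force: 0.0
```

```bash
cat >> h.py <<'E'
def wrist():
    s=robot.sense(); p=eyes.camera('wrist'); T=np.eye(4); T[:3,:3]=R.from_rotvec(s['orientation']).as_matrix(); T[:3,3]=s['eef_pos']
    M=T@np.array(p['T_tool_cam']); p['attitude']=M[:3,:3]; p['xyz']=M[:3,3]; return p,s
E
python3 - <<'E'
from h import *
p,s=wrist(); print(np.round(s['eef_pos'],4),np.round(s['orientation'],4),np.round(s['joints'],2)); save(p,'w1')
for l in ['block','boss','knob','tab0']:
    try: print(l,[(np.round(d['rect'],1).tolist(),round(d['confidence'],2)) for d in spotter.look_for(p,l)[:2]])
    except Exception as e: print(l,e)
E
```

```text
[ 0.5747 -0.2089  0.3002] [-2.4610e-01 -3.1314e+00  3.0000e-04] [-0.28  0.29  0.67  1.67 -0.19  1.25  1.84]
block [([275.0, 42.1, 357.7, 182.5], 0.88)]
boss [([275.1, 145.2, 355.8, 293.3], 0.58)]
knob [([283.3, 161.2, 348.8, 226.9], 0.66)]
tab0 [([336.7, 180.0, 349.3, 209.6], 0.59), ([272.7, 45.4, 355.9, 196.0], 0.56)]
```

View pics/w1.png

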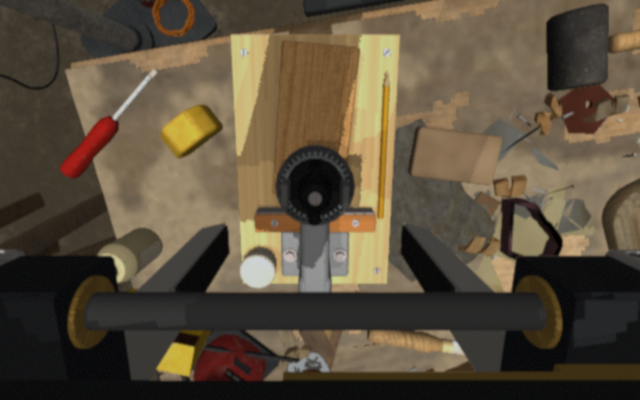

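The wrist view shows the knob's hub at (316,198) and the block's near edge running (283,41)–(358,50). The board's edges are nearly parallel to the image columns, so the tool is aligned with the board.

```bash
python3 - <<'E'
from h import *
p,s=wrist()
T=R.from_rotvec(s['orientation']).as_matrix()
def tool(X): return (X-s['eef_pos'])@T*100
for n,uv,z in [('blocknear',[[283,41],[358,50]],.082),('board near/farL',[[231,35],[401,36],[386,283]],.04),('hub',[[316,198]],.202),('stop near edge',[[255,210],[376,208]],.07)]:
    X=onz(p,uv,z); print(n,np.round(tool(X)[:,:2],2).tolist())
c=cv2.resize(p['pixels'][130:240,255:375,::-1],None,fx=5,fy=5,interpolation=cv2.INTER_CUBIC); cv2.imwrite('pics/w1c.png',c)
E
```

```text
blocknear [[14.44, -3.32], [13.55, 4.7]]
board near/farL [[15.92, -9.77], [15.82, 10.22], [-15.87, 9.94]]
hub [[0.07, 0.15]]
stop near edge [[-4.57, -7.26], [-4.32, 7.57]]
```

View pics/w1c.png

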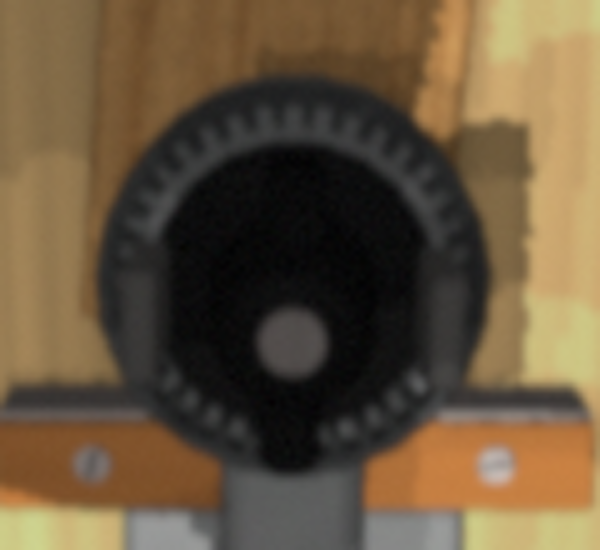

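The tabs at (143,315) and (447,315) in the crop lie level, symmetric about the hub (292,342), so the tab line runs along the tool's y axis. Next I go down behind the block with the fingers about 50 mm apart.

Request:
move_arm --plan '[[[-0.06,4,0.1,0,0,0,0],[-0.06,4,0.1,0,0,0,0],[-0.06,4,0.1,0,0,0,0],[-0.06,4.2,0.2,0,0,0,0],[-0.06,0,0,0,0,0,0],[-0.06,0,0,4.5,0,0,0],[-0.06,0,0,4.5,0,0,0],[-0.06,0,0,4.5,0,0,0],[-0.06,0,0,4.5,0,0,0],[-0.06,0,0,3.5,0,0,0],[-0.06,0,0,2,0,0,0],[-0.06,0,0,1.3,0,0,0],[-0.06,0,0,0,0,0,0],[-0.06,0,0,0,0,0,0]]]' --force 20

```text
t: 5.25
eef_pos: [0.4161, -0.1787, 0.0532]
orientation: [0.244, 3.131, -0.0]
ft_force: [0.8, 0.6, 1.1]
gripper_width: 0.0498
gripper_force: 0.0
```

Request:
move_arm --plan '[[[-0.06,-0.3,0,0,0,0,0],[-0.06,-0.3,0,0,0,0,0],[-0.06,-0.3,0,0,0,0,0],[-0.06,-0.2,0,0,0,0,0],[-0.06,-0.2,0,0,0,0,0],[-0.06,-0.2,0,0,0,0,0],[-0.06,-0.2,0,0,0,0,0],[-0.06,-0.2,0,0,0,0,0],[-0.06,-0.2,0,0,0,0,0],[-0.06,-0.2,0,0,0,0,0],[-0.06,-0.2,0,0,0,0,0],[-0.06,-0.2,0,0,0,0,0]]]'

```text
t: 6.45
eef_pos: [0.4424, -0.1828, 0.0525]
orientation: [-0.244, -3.132, 0.0]
ft_force: [-2.7, -0.5, 2.8]
gripper_width: 0.05
gripper_force: 1.6
```

Sliding with about 3 N of resistance. I continue in small steps towards the stop.

Request:
move_arm --plan '[[[-0.06,-0.15,0,0,0,0,0],[-0.06,-0.15,0,0,0,0,0],[-0.06,-0.1,0,0,0,0,0],[-0.06,-0.1,0,0,0,0,0],[-0.06,0,0,0,0,0,0]]]'

```text
t: 6.95
eef_pos: [0.4474, -0.1836, 0.0525]
orientation: [0.245, 3.132, -0.0]
ft_force: [-1.5, -1.4, 1.2]
gripper_width: 0.0498
gripper_force: 0.8
```

Request:
move_arm --plan '[[[-0.06,-0.1,0,0,0,0,0],[-0.06,-0.1,0,0,0,0,0],[-0.06,-0.1,0,0,0,0,0],[-0.06,0,0,0,0,0,0]]]'

```text
t: 7.35
eef_pos: [0.4478, -0.1837, 0.0521]
orientation: [-0.245, -3.128, -0.002]
ft_force: [-15.8, 0.9, 11.6]
gripper_width: 0.0496
gripper_force: 7.7
```

Request:
move_arm --plan '[[[-0.06,-0.08,0,0,0,0,0],[-0.06,0,0,0,0,0,0],[-0.06,0,0,0,0,0,0],[-0.06,0,0,0,0,0,0]]]'

```text
t: 7.75
eef_pos: [0.4478, -0.1836, 0.0519]
orientation: [-0.246, -3.127, -0.002]
ft_force: [-19.3, 2.2, 14.5]
gripper_width: 0.0499
gripper_force: 9.7
```

```bash
python3 - <<'E'
from h import *
p=eyes.camera('top')
c=p['pixels'][145:315,300:430,::-1]; c=cv2.resize(c,None,fx=3.5,fy=3.5,interpolation=cv2.INTER_CUBIC); cv2.imwrite('pics/topc2.png',c)
s=robot.sense(); print(s['ft_force'],s['ft_torque'],s['eef_pos'])
E
```

```text
[-19.41541229   2.3065128   14.32358558] [ 0.34995659  4.21511254 -0.31840289] [ 0.44777109 -0.18362632  0.05191902]
```

Request:
move_arm --plan '[[[-0.06,-0.08,0,0,0,0,0],[-0.06,0,0,0,0,0,0],[-0.06,0,0,0,0,0,0],[-0.06,0,0,0,0,0,0],[-0.06,0.2,0,0,0,0,0],[-0.06,0.5,0,0,0,0,0],[-0.06,1.5,0,0,0,0,0],[-0.06,0,0,-3,0,0,0],[-1,0,0,-5,0,0,0],[-1,0,0,-5,0,0,0],[-1,0,0,-5,0,0,0],[-1,0,0,-4,0,0,0],[-1,-3,-0.1,0,0,0,0],[-1,-3,-0.1,0,0,0,0],[-1,-3,-0.1,0,0,0,0],[-1,-3,-0.1,0,0,0,0],[-1,-2.5,-0.1,0,0,0,0],[-1,0,0,0,0,0,0],[-1,0,0,0,0,0,0]]]'

```text
t: 9.7
eef_pos: [0.5724, -0.2085, 0.2721]
orientation: [-0.245, -3.131, 0.001]
ft_force: [-0.2, 0.8, 0.1]
gripper_width: 0.094
gripper_force: 0.0
```

```bash
python3 - <<'E'
from h import *
p,s=wrist(); print(s['eef_pos'],s['orientation'],s['ft_force'],s['ft_torque']); save(p,'w2')
T=R.from_rotvec(s['orientation']).as_matrix(); np.savez('w2.npz',T=T,e=s['eef_pos'],a=p['attitude'],x=p['xyz'],K=p['intrinsics'])
a=cv2.resize(p['pixels'][0:240,220:420,::-1],None,fx=2.5,fy=2.5,interpolation=cv2.INTER_CUBIC); cv2.imwrite('pics/w2c.png',a)
E
```

```text
[ 0.5724191  -0.20847205  0.27210559] [-2.44825371e-01 -3.13149943e+00  1.13187732e-03] [-0.22054918  0.75433407  0.08286024] [ 0.00432934 -0.02751443 -0.00089466]
```

View pics/w2c.png

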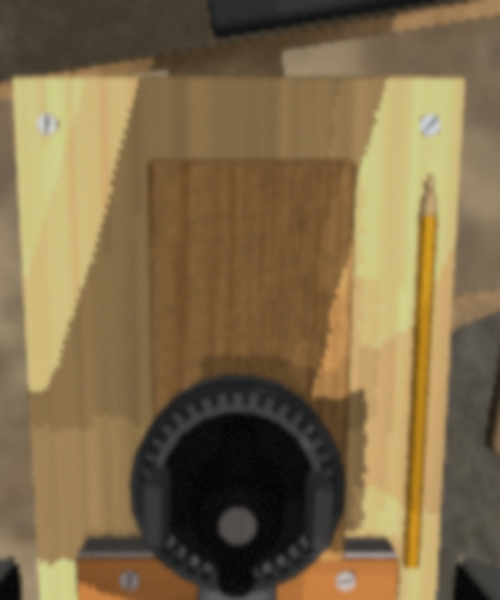

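The block is now square: its near edge (150,160)–(356,160) is parallel to the board edge (13,78)–(465,77). The hub is at (237,526) and the tabs are at (155,510) and (320,510) in the crop.

```bash
python3 - <<'E'
from h import *
d=np.load('w2.npz'); p=dict(attitude=d['a'],xyz=d['x'],intrinsics=d['K'])
f=lambda a:(np.array(a,float)+.5)/2.5-.5+[220,0]
for n,uv,z in [('board',[[13,78],[465,77]],.04),('block',[[150,160],[356,160]],.082),('hub',[[237,526]],.202),('tabs',[[155,510],[320,510]],.196),('ring',[[131,485],[344,485]],.158),('stop',[[80,555],[397,555]],.07)]:
    print(n,np.round((onz(p,f(uv),z)-d['e'])@d['T']*100,2)[:,:2].tolist())
E
```

```text
board [[15.74, -9.79], [15.78, 10.04]]
block [[11.77, -3.46], [11.77, 4.82]]
hub [[-0.18, 0.03]]
tabs [[0.16, -2.46], [0.16, 2.55]]
ring [[0.09, -3.65], [0.09, 3.74]]
stop [[-5.18, -7.18], [-5.18, 7.39]]
```

The block is flush: its near face is 40 mm from the board edge, as expected. Now I go down over the knob.

Request:
move_arm --plan '[[[-1,-0.2,0.05,2,0,0,0],[-1,0,0,3,0,0,0],[-1,0,0,3,0,0,0],[-1,0,0,1.5,0,0,0],[-1,0,0,0.9,0,0,0],[-1,0,0,0.5,0,0,0],[-0.4,0,0,0,0,0,0],[-0.4,0,0,0,0,0,0],[-0.4,0,0,0,0,0,0]]]' --force 8

```text
t: 10.65
eef_pos: [0.5749, -0.2083, 0.1643]
orientation: [0.245, 3.131, -0.0]
ft_force: [0.2, -0.3, -0.9]
gripper_width: 0.0731
gripper_force: 0.0
```

```bash
python3 - <<'E'
from h import *
p,s=wrist(); print({k:np.round(v,4) for k,v in s.items()}); save(p,'w3')
E
```

```text
{'t': np.float64(10.65), 'joints': array([-0.2927,  0.4365,  0.7053,  1.8259, -0.3322,  0.9991,  1.9636]), 'joint_vel': array([-0.0016,  0.0019, -0.0004,  0.003 , -0.0016, -0.0024,  0.0024]), 'joint_efforts': array([ 1.89000e-02, -7.48074e+01,  1.50937e+01, -4.02478e+01,
        5.81000e-02,  6.97000e-02, -5.30000e-03]), 'eef_pos': array([ 0.5749, -0.2083,  0.1643]), 'orientation': array([ 2.446e-01,  3.131e+00, -1.000e-04]), 'ft_force': array([ 0.1919, -0.3436, -0.9441]), 'ft_torque': array([ 0.0011, -0.0182,  0.0069]), 'gripper_force': np.float64(0.0), 'gripper_width': np.float64(0.0731)}
```

Request:
move_arm --plan '[[[-0.27,0,0,0,0,0,0],[-0.27,0,0,0,0,0,0],[0.2,0,0,0,0,0,0],[0.2,0,0,0,0,0,0],[0.2,0,0,0,0,0,0],[0.2,0,0,0,0,0,0]]]' --force 6

```text
t: 11.3
eef_pos: [0.5747, -0.2082, 0.1637]
orientation: [0.245, 3.132, -0.0]
ft_force: [-0.7, -0.2, 4.7]
gripper_width: 0.0529
gripper_force: 6.0
```

```bash
cat > st.py <<'E'
from h import *
s=robot.sense();T=R.from_rotvec(s['orientation']).as_matrix()
print('t',round(s['t'],2),'pos',np.round(s['eef_pos'],4),'Ftool',np.round(s['ft_force']@T,2),'Mtool',np.round(s['ft_torque']@T,3),'w',round(s['gripper_width'],4),'g',round(s['gripper_force'],1),'yaw x',round(np.arctan2(T[1,0],T[0,0]),4),'j7',round(s['joints'][6],3))
E
python3 st.py
```

```text
t 11.3 pos [ 0.5747 -0.2082  0.1637] Ftool [ 0.62 -0.27 -4.73] Mtool [ 0.237  0.092 -0.047] w 0.0529 g 6.0 yaw x 2.9857 j7 1.964
```

Request:
move_arm --plan '[[[0.3,0,0,0,0,0,0],[0.3,0,0,0,0,0,0],[0.3,0,0,0,0,0,0],[0.3,0,0,0,0,0,0]]]' --force 18

```text
t: 11.7
eef_pos: [0.5746, -0.2088, 0.1638]
orientation: [0.245, 3.132, -0.001]
ft_force: [-1.4, -2.8, 6.3]
gripper_width: 0.0457
gripper_force: 17.9
```

```bash
python3 st.py
```

```text
t 11.7 pos [ 0.5746 -0.2088  0.1638] Ftool [ 0.92 -3.01 -6.31] Mtool [ 0.841  0.15  -0.027] w 0.0457 g 17.9 yaw x 2.9853 j7 1.964
```

Request:
move_arm --plan '[[[0.3,0,-0.05,-0.05,0,0,0],[0.3,0,0,0,0,0,0],[0.3,0,0,0,0,0,0.0873],[0.3,0,0,0,0,0,0.0873],[0.3,0,0,0,0,0,0],[0.3,0,0,0,0,0,0]]]'

```text
t: 12.3
eef_pos: [0.5745, -0.2087, 0.1639]
orientation: [-0.513, -3.1, 0.001]
ft_force: [1.8, -3.5, -1.3]
gripper_width: 0.0459
gripper_force: 17.9
```

```bash
python3 st.py
```

```text
t 12.3 pos [ 0.5745 -0.2087  0.1639] Ftool [-2.8  -2.71  1.31] Mtool [ 0.578 -0.693  0.054] w 0.0459 g 17.9 yaw x 2.8139 j7 1.816
```

Request:
move_arm --plan '[[[0.3,-0.05,-0.05,0,0,0,0],[0.3,0,0,0,0,0,0.0873],[0.3,0,0,0,0,0,0.0873],[0.3,0,0,0,0,0,0],[0.3,0,0,0,0,0,0]]]'

```text
t: 12.8
eef_pos: [0.5746, -0.2087, 0.1638]
orientation: [-0.779, -3.043, -0.001]
ft_force: [-1.4, 2.0, 1.8]
gripper_width: 0.0459
gripper_force: 17.9
```

```bash
python3 st.py
```

```text
t 12.8 pos [ 0.5746 -0.2087  0.1638] Ftool [ 2.19  1.04 -1.84] Mtool [-0.283  0.468  0.044] w 0.0459 g 17.9 yaw x 2.6403 j7 1.668
```

Request:
move_arm --plan '[[[0.3,0.02,0.01,0,0,0,0.0873],[0.3,0,0,0,0,0,0.0873],[0.3,0,0,0,0,0,0],[0.3,0,0,0,0,0,0]]]'

```text
t: 13.2
eef_pos: [0.5747, -0.2087, 0.1639]
orientation: [-1.04, -2.964, -0.0]
ft_force: [-0.2, 2.7, -0.0]
gripper_width: 0.0459
gripper_force: 17.9
```

```bash
python3 st.py
```

```text
t 13.2 pos [ 0.5747 -0.2087  0.1639] Ftool [1.85 1.99 0.01] Mtool [-0.498  0.367 -0.015] w 0.0459 g 17.9 yaw x 2.4664 j7 1.52
```

Request:
move_arm --plan '[[[0.3,0.02,0.03,0,0,0,0],[0.3,0,0,0,0,0,0.0873],[0.3,0,0,0,0,0,0],[0.3,0,0,0,0,0,0]]]'

```text
t: 13.6
eef_pos: [0.5746, -0.2086, 0.1639]
orientation: [-1.171, -2.915, 0.0]
ft_force: [1.0, 2.0, -1.8]
gripper_width: 0.0459
gripper_force: 17.9
```

```bash
python3 st.py
```

```text
t 13.6 pos [ 0.5746 -0.2086  0.1639] Ftool [0.63 2.12 1.8 ] Mtool [-0.347  0.161 -0.005] w 0.0459 g 17.9 yaw x 2.378 j7 1.445
```

Request:
move_arm --plan '[[[0.3,0.02,0.03,0,0,0,0.0873],[0.3,0,0,0,0,0,0],[0.3,0,0,0,0,0,0]]]'

```text
t: 13.9
eef_pos: [0.5746, -0.2085, 0.1639]
orientation: [-1.296, -2.862, 0.001]
ft_force: [0.9, -1.1, -3.1]
gripper_width: 0.0453
gripper_force: 17.9
```

```bash
cat > st.py <<'E'
from h import *
m=[];F=[]
for i in range(5):
    s=robot.sense();T=R.from_rotvec(s['orientation']).as_matrix(); m.append(s['ft_torque']@T); F.append(s['ft_force']@T)
    if i<4: eyes.camera('wrist')
m=np.array(m)
print('t',round(s['t'],2),'turn',round(2.9853-np.arctan2(T[1,0],T[0,0]),4),'pos',np.round(s['eef_pos'],4),'Ftool',np.round(np.mean(F,0),2),'Mz',m[:,2].mean().round(4),'sd',m[:,2].std().round(4),'w',round(s['gripper_width'],4),'g',round(s['gripper_force'],1),'j7',round(s['joints'][6],3))
E
python3 st.py
```

```text
t 14.1 turn 0.6965 pos [ 0.5746 -0.2085  0.164 ] Ftool [-0.81 -0.35  3.22] Mz -0.0163 sd 0.0186 w 0.0453 g 17.9 j7 1.37
```

Request:
move_arm --plan '[[[0.3,0,0,0.04,0,0,0.0873],[0.3,0,0,0,0,0,0.0873],[0.3,0,0,0,0,0,0],[0.3,0,0,0,0,0,0]]]'

```text
t: 14.5
eef_pos: [0.5747, -0.2085, 0.1638]
orientation: [1.541, 2.737, -0.0]
ft_force: [-1.8, 0.2, 5.1]
gripper_width: 0.0456
gripper_force: 17.9
```

```bash
python3 st.py
```

```text
t 14.7 turn 0.871 pos [ 0.5747 -0.2085  0.1638] Ftool [ 1.17 -2.02 -4.91] Mz -0.0904 sd 0.0196 w 0.0457 g 17.9 j7 1.225
```

Request:
move_arm --plan '[[[0.3,0.02,-0.03,-0.03,0,0,0.0873],[0.3,0,0,0,0,0,0],[0.3,0,0,0,0,0,0]]]'

```text
t: 15.0
eef_pos: [0.5746, -0.2083, 0.1639]
orientation: [1.659, 2.667, -0.0]
ft_force: [0.4, -1.0, 0.7]
gripper_width: 0.0455
gripper_force: 17.9
```

```bash
python3 st.py
```

```text
t 15.2 turn 0.9584 pos [ 0.5746 -0.2083  0.1639] Ftool [-1.35  1.11  0.22] Mz -0.0921 sd 0.022 w 0.0455 g 17.9 j7 1.152
```

Request:
move_arm --plan '[[[0.3,0,0,0,0,0,0.0873],[0.3,0,0,0,0,0,0],[0.3,0,0,0,0,0,0]]]'

```text
t: 15.5
eef_pos: [0.5746, -0.2081, 0.1639]
orientation: [1.774, 2.592, 0.0]
ft_force: [2.8, 0.8, 0.3]
gripper_width: 0.0455
gripper_force: 18.0
```

```bash
sed -i 's/range(5)/range(8)/;s/i<4/i<7/' st.py; python3 st.py
```

```text
t 15.85 turn 1.0464 pos [ 0.5745 -0.2081  0.1639] Ftool [-0.1   3.53  0.63] Mz -0.1331 sd 0.0166 w 0.0454 g 18.0 j7 1.079
```

Request:
move_arm --plan '[[[0.3,0,0.05,0,0,0,0.0873],[0.3,0,0,0,0,0,0],[0.3,0,0,0,0,0,0]]]'

```text
t: 16.15
eef_pos: [0.5746, -0.2081, 0.1639]
orientation: [-1.887, -2.512, 0.001]
ft_force: [0.5, 1.6, 1.6]
gripper_width: 0.0455
gripper_force: 18.0
```

```bash
python3 st.py
```

```text
t 16.5 turn 1.1341 pos [ 0.5747 -0.2082  0.1639] Ftool [ 1.61  0.69 -1.13] Mz -0.1389 sd 0.054 w 0.0456 g 18.0 j7 1.007
```

Request:
move_arm --plan '[[[0.3,0.02,0,0,0,0,0],[0.3,0,0,0,0,0,0],[0.3,0,0,0,0,0,0]]]'

```text
t: 16.8
eef_pos: [0.5747, -0.2081, 0.1639]
orientation: [-1.89, -2.51, 0.0]
ft_force: [-0.3, -0.0, 1.6]
gripper_width: 0.0457
gripper_force: 18.0
```

```bash
python3 st.py
```

```text
t 17.15 turn 1.1345 pos [ 0.5747 -0.2081  0.1639] Ftool [ 0.   -0.55 -1.11] Mz -0.1335 sd 0.0267 w 0.0457 g 18.0 j7 1.007
```

Request:
move_arm --plan '[[[0.3,0,0,0,0,0,0.0873],[0.3,0,0,0,0,0,0],[0.3,0,0,0,0,0,0]]]'

```text
t: 17.45
eef_pos: [0.5747, -0.208, 0.1639]
orientation: [1.995, 2.427, -0.001]
ft_force: [-1.0, -0.9, 1.9]
gripper_width: 0.0457
gripper_force: 18.0
```

```bash
sed -i 's/range(8)/range(14)/;s/i<7/i<13/' st.py; python3 st.py
```

```text
t 18.1 turn 1.2217 pos [ 0.5747 -0.208   0.1639] Ftool [-1.43 -0.75 -0.35] Mz -0.1776 sd 0.0356 w 0.0456 g 18.0 j7 0.935
```

Request:
move_arm --plan '[[[0.3,0,0,0,0,0,0.06],[0.3,0,0,0,0,0,0],[0.3,0,0,0,0,0,0]]]'

```text
t: 18.4
eef_pos: [0.5748, -0.208, 0.1639]
orientation: [2.067, 2.365, -0.0]
ft_force: [-0.9, -2.8, -0.4]
gripper_width: 0.0455
gripper_force: 18.0
```

```bash
python3 st.py; python3 - <<'E'
from h import *
p,s=wrist(); save(p,'w4'); a=p['pixels'][150:390,200:440,::-1]; b=p['pixels'][:240,200:440,::-1]
cv2.imwrite('pics/w4c.png',cv2.resize(p['pixels'][:,120:520,::-1],None,fx=1.5,fy=1.5,interpolation=cv2.INTER_CUBIC))
E
```

```text
t 19.05 turn 1.2818 pos [ 0.5748 -0.208   0.1639] Ftool [-2.4  -0.57  0.12] Mz -0.1886 sd 0.0389 w 0.0455 g 18.0 j7 0.886
```

View pics/w4c.png

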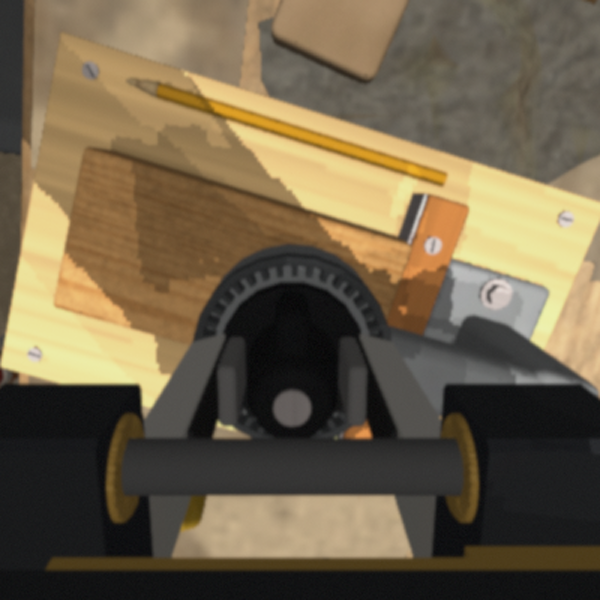

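The knob has turned with the gripper, with the tabs still between the fingers at about (232,380) and (350,380), and the block is flush. Torque against angle puts notch 7 (1.222 rad) at about 17 N. Next I ease off the pinch so the pawls drop in.

Request:
move_arm --plan '[[[0.2,0,0,0,0,0,0],[0.2,0,0,0,0,0,0],[0.2,0,0,0,0,0,0],[0.2,0,0,0,0,0,0]]]' --force 5

```text
t: 19.5
eef_pos: [0.5748, -0.2078, 0.1639]
orientation: [-2.069, -2.364, -0.0]
ft_force: [-0.6, -0.9, 0.1]
gripper_width: 0.0519
gripper_force: 5.0
```

```bash
sed -i 's/range(14)/range(6)/;s/i<13/i<5/' st.py; python3 st.py
```

```text
t 19.75 turn 1.2817 pos [ 0.5748 -0.2078  0.1639] Ftool [-0.75 -1.09 -1.13] Mz -0.1521 sd 0.0225 w 0.0518 g 5.0 j7 0.886
```

Request:
move_arm --plan '[[[0.2,0,0,0,0,0,-0.03],[0.2,0,0,0,0,0,-0.03],[0.2,0,0,0,0,0,-0.02],[0.2,0,0,0,0,0,0],[0.2,0,0,0,0,0,0]]]'

```text
t: 20.25
eef_pos: [0.5748, -0.2079, 0.1639]
orientation: [-1.973, -2.444, -0.0]
ft_force: [-0.9, 0.8, 1.1]
gripper_width: 0.055
gripper_force: 5.0
```

```bash
python3 st.py
```

```text
t 20.5 turn 1.2019 pos [ 0.5748 -0.2079  0.1639] Ftool [ 0.7  -0.7  -1.34] Mz -0.1255 sd 0.0331 w 0.0554 g 5.0 j7 0.951
```

Request:
move_arm --plan '[[[-0.4,0,0,0,0,0,0],[-0.4,0,0,0,0,0,0],[-0.7,0,0,0,0,0,0],[-1,0,0,-0.5,0,0,0],[-1,0,0,-3,0,0,0],[-1,0,0,-4,0,0,0],[-1,0,0,-4,0,0,0],[-1,0,0,0,0,0,0],[-1,0,0,0,0,0,0]]]'

```text
t: 21.4
eef_pos: [0.5751, -0.208, 0.2796]
orientation: [1.972, 2.444, 0.002]
ft_force: [-0.4, 0.6, -1.1]
gripper_width: 0.0939
gripper_force: 0.0
```

```bash
python3 st.py; python3 - <<'E'
from h import *
p,s=wrist(); save(p,'w5')
print([(np.round(d['rect'],1).tolist(),round(d['confidence'],2)) for l in ['tab0','knob'] for d in spotter.look_for(p,l)[:3]])
cv2.imwrite('pics/w5c.png',cv2.resize(p['pixels'][120:240,240:400,::-1],None,fx=5,fy=5,interpolation=cv2.INTER_CUBIC))
E
```

```text
t 21.65 turn 1.2019 pos [ 0.5744 -0.2078  0.278 ] Ftool [0.06 0.04 0.09] Mz -0.0139 sd 0.0142 w 0.0941 g 0.0 j7 0.863
[([339.2, 184.4, 352.6, 217.7], 0.85), ([272.7, 148.5, 443.9, 244.1], 0.52), ([280.9, 164.7, 350.5, 233.0], 0.17), ([279.7, 165.0, 352.6, 236.1], 0.63)]
```

View pics/w5c.png

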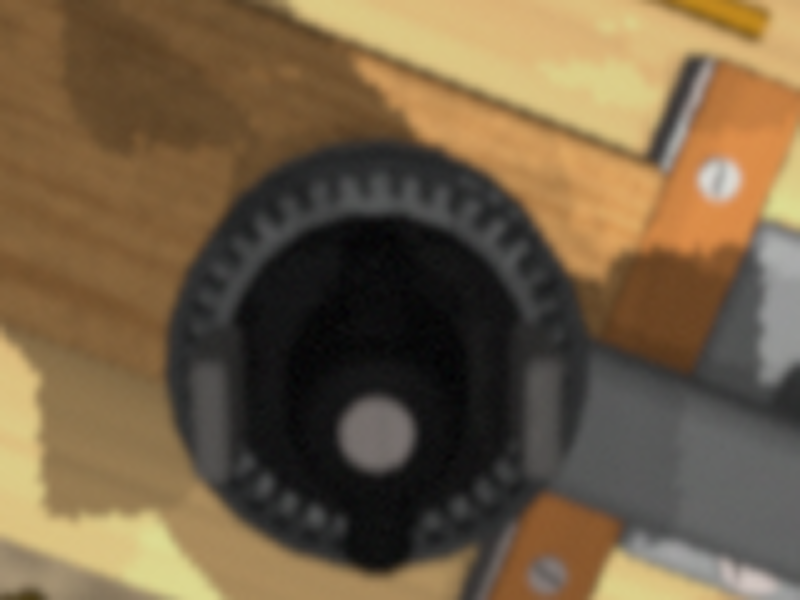

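The tabs at (209,421) and (542,416) have sprung out, and the knob sits at about 1.2 rad, which is notch 7. My force estimate is 15–17 N. To choose between this notch and the next, I take a sharper torque reading, starting with the unloaded bias.

```bash
sed -i 's/range(6)/range(16)/;s/i<5/i<15/' st.py; python3 st.py
```

```text
t 22.55 turn 1.2017 pos [ 0.5748 -0.2079  0.2789] Ftool [ 0.06 -0.12  0.02] Mz -0.0044 sd 0.0313 w 0.0941 g 0.0 j7 0.863
```

Request:
move_arm --plan '[[[-1,0,0,4,0,0,0],[-1,0,0,4,0,0,0],[-0.6,0,0,2,0,0,0],[-0.4,0,0,1,0,0,0],[-0.3,0,0,0.4,0,0,0],[-0.27,0,0,0,0,0,0],[0.3,0,0,0,0,0,0],[0.3,0,0,0,0,0,0],[0.3,0,0,0,0,0,0],[0.3,0,0,0,0,0,0],[0.3,0,0,0,0,0,0.04],[0.3,0,0,0,0,0,0.04],[0.3,0,0,0,0,0,0],[0.3,0,0,0,0,0,0]]]' --force 18

```text
t: 23.95
eef_pos: [0.5749, -0.2083, 0.1659]
orientation: [2.069, 2.363, 0.0]
ft_force: [-4.7, 0.2, 11.0]
gripper_width: 0.046
gripper_force: 18.0
```

```bash
python3 st.py
```

```text
t 24.7 turn 1.2818 pos [ 0.5749 -0.2083  0.1659] Ftool [  0.89  -4.11 -10.19] Mz -0.1695 sd 0.0276 w 0.0456 g 18.0 j7 0.885
```

Request:
move_arm --plan '[[[0.3,0,-0.07,-0.18,0,0,0.02],[0.3,0,0,0,0,0,-0.03],[0.3,0,0,0,0,0,-0.03],[0.3,0,0,0,0,0,0],[0.3,0,0,0,0,0,0]]]'

```text
t: 25.2
eef_pos: [0.5746, -0.208, 0.1667]
orientation: [2.021, 2.404, 0.0]
ft_force: [5.2, -3.0, -8.7]
gripper_width: 0.0459
gripper_force: 17.9
```

```bash
python3 st.py
```

```text
t 25.95 turn 1.2419 pos [ 0.5746 -0.208   0.1667] Ftool [-3.48  4.14  8.93] Mz -0.1684 sd 0.0248 w 0.0456 g 17.9 j7 0.916
```

Request:
move_arm --plan '[[[0.3,0,0,0,0,0,0.06],[0.3,0,0,0,0,0,0.06],[0.3,0,0,0,0,0,0.06],[0.3,0,0,0,0,0,0],[0.3,0,0,0,0,0,0]]]'

```text
t: 26.45
eef_pos: [0.5748, -0.208, 0.1667]
orientation: [2.229, 2.212, 0.0]
ft_force: [5.2, -2.5, -9.1]
gripper_width: 0.0457
gripper_force: 17.9
```

```bash
python3 st.py
```

```text
t 27.2 turn 1.4216 pos [ 0.5748 -0.2079  0.1667] Ftool [-2.85  5.47  9.53] Mz -0.2131 sd 0.0314 w 0.0453 g 17.9 j7 0.77
```

The combined readings give about 15 N at notch 7 and about 20 N at notch 8, so notch 8 (1.396 rad) is nearer 18 N and well below 30 N. I settle slightly past it and release.

Request:
move_arm --plan '[[[0.3,0.04,0.08,0.16,0,0,0.03],[0.3,0,0,0,0,0,0],[0.3,0,0,0,0,0,0]]]'

```text
t: 27.5
eef_pos: [0.575, -0.208, 0.166]
orientation: [2.264, 2.178, 0.0]
ft_force: [-4.3, 0.5, 11.7]
gripper_width: 0.046
gripper_force: 18.0
```

```bash
python3 st.py
```

```text
t 28.25 turn 1.4531 pos [ 0.575 -0.208  0.166] Ftool [ -0.    -3.8  -10.43] Mz -0.2163 sd 0.0301 w 0.0459 g 18.0 j7 0.745
```

Request:
move_arm --plan '[[[0.2,0,-0.04,-0.08,0,0,0],[0.2,0,0,0,0,0,0],[0.2,0,0,0,0,0,0],[0.2,0,0,0,0,0,-0.03],[0.2,0,0,0,0,0,-0.03],[0.2,0,0,0,0,0,-0.01],[0.2,0,0,0,0,0,0],[-0.4,0,0,0,0,0,0],[-0.4,0,0,0,0,0,0],[-0.7,0,0,0,0,0,0],[-1,0,0,-0.5,0,0,0],[-1,0,0,-3,0,0,0],[-1,0,0,-4,0,0,0],[-1,0,0,-4,0,0,0],[-1,0,0,0,0,0,0],[-1,0,0,0,0,0,0]]]' --force 5

```text
t: 29.85
eef_pos: [0.5747, -0.2076, 0.2816]
orientation: [2.184, 2.257, 0.002]
ft_force: [-1.1, 0.1, -0.7]
gripper_width: 0.094
gripper_force: 0.0
```

```bash
sed -i 's/range(16)/range(3)/;s/i<15/i<2/' st.py; python3 st.py; python3 - <<'E'
from h import *
p,s=wrist()
cv2.imwrite('pics/w6c.png',cv2.resize(p['pixels'][40:240,200:440,::-1],None,fx=3,fy=3,interpolation=cv2.INTER_CUBIC))
E
```

```text
t 29.95 turn 1.3816 pos [ 0.5742 -0.2072  0.2801] Ftool [ 0.18 -0.32  0.29] Mz -0.0214 sd 0.0281 w 0.0939 g 0.0 j7 0.716
```

View pics/w6c.png

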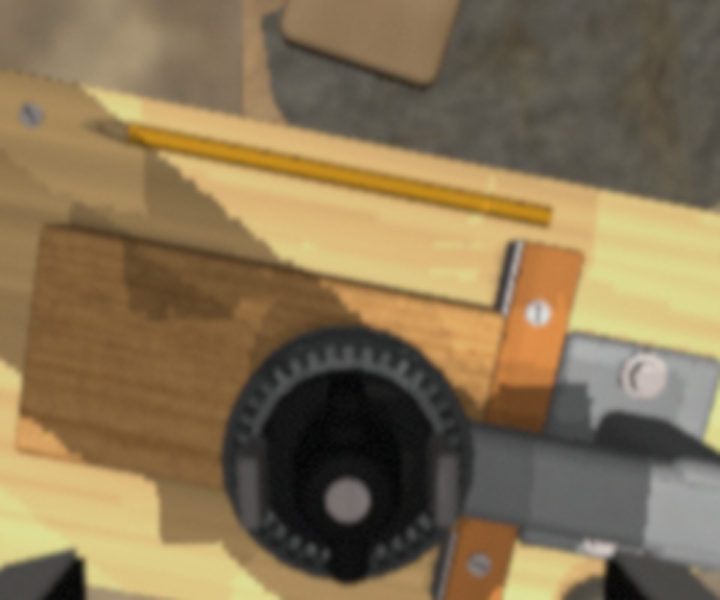

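The tabs at (248,490) and (447,487) are level and sprung out, so the knob sits at notch 8. The block is flush against the stop and the gripper is clear.

```bash
python3 -c "
from h import *
print(robot.hand_in())"
```

```text
the job is handed in; nothing more can be done
None
```

I handed the job in at about 30 s: the block is flush and square on the stop, and the knob is locked at notch 8 (about 1.40 rad). The foot force works out at roughly 18–20 N from wrist torque, with no direct reading of it; the pinch was 18 N a finger, and the camera showed the pencil and sanding block where they were.

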